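# Tap a pipette stand's mast into its foot plate and park the stand

### The job

Put the pipette stand together: take the mast out of the blue block by its square head, set its tapered foot in the socket of the white foot plate, and tap or press it down firmly, with something like 15 N and never over 25 N, so that the taper alone holds the heavy plate. Then lift the whole stand by the mast, without touching the plate, carry it clear of the bench to the green mat, set it down gently, upright and centred, and let go. Leave the other things on the bench where they are.

Things in the scene. Friction and masses are not known exactly. Their poses are not given: they have to be found in the camera images.
- mast_head (a point): Centre of the square navy grip head (26 x 26 x 45 mm tall) on top of the mast. z axis up along the mast, x and y square to the head's faces. The mast is white, 195 mm tall, about 0.20 kg, and starts upright in the blue block. Below the head: a neck 16 mm thick, then six carousel arms reaching 60 mm out, their tips up to 30 mm below this point, then an 18 mm tube, collar and foot.
- mast_foot (a point): Centre of the lower end of the mast's tapered aluminium foot, on the axis, 172.5 mm below mast_head. The foot is 19 mm across here and widens evenly to 27 mm over 40 mm; above it is a navy collar 38 mm across (underside 52 mm above this point). It starts 6 mm above the bench; lift the mast 60 mm or more to clear the block.
- block: Blue storage block, 85 x 85 x 58 mm, fixed to the bench, with a 29 mm square hole in its top in which the mast's foot stands loosely, the collar resting on the block. Origin at the centre of its underside.
- stand_base: The stand's foot plate: loose white disc, 140 mm across and 8 mm thick, about 0.67 kg, with a white boss in the middle 51 mm across and 62 mm tall, navy round its mouth, which holds the tapered socket, open upwards. Origin at the centre of its underside; z up.
- socket (a point): Centre of the boss's mouth, 62 mm above the plate's underside. The mouth is 37 mm across; 0 to 16 mm down in it begins a metal liner, 24.6 mm across at its top, with the foot's taper. The liner's depth differs from stand to stand: the foot first wedges with its end anywhere from 28 to 44 mm below this point, then sinks 1 to 2 mm as the press grows to 15 N; no stop below. The taper holds a pull of about 2/3 of the press.
- table: The black bench top, its surface at z = 0.
- mat: The parking mat (see mat_top); origin at the centre of its underside.
- mat_top (a point): Centre of the top of the parking mat: flat green disc with a blue middle, 176 mm across, 3 mm thick, fixed to the bench.
- mast: The whole mast (see mast_head); origin at the lower end of its foot, z axis up along the mast.
- pipette_a: Bystander, to be left where it is: navy and white pipette lying on the bench, 230 mm long. Origin at the centre of its underside as it lies.
- pipette_b: Bystander, to be left where it is: grey and white pipette lying on the bench, 230 mm long. Origin at the centre of its underside as it lies.
- tip_box: Bystander, to be left where it is: open yellow divided tip box, 85 x 115 x 45 mm. Origin at the centre of its underside.
- wash_bottle: Bystander, to be left where it is: white bottle with a red cap, 130 mm tall. Origin at the centre of its underside.
- carton: Bystander, to be left where it is: small white carton, 100 x 70 x 50 mm. Origin at the centre of its underside.
- spare_hub: Bystander, to be left where it is: grey plastic ring, 56 mm across, 20 mm tall. Origin at the centre of its underside.
- beaker: Bystander, to be left where it is: white cup, 60 mm across and 60 mm tall. Origin at the centre of its underside.
Mind the look-alikes: they are no part of the job. What is shaped like the mast but red is not meant. Of the things shaped like the mat, the green one is meant.

How it is judged (in metres and radians):
On the way, in this order (a step that is already met when the one before it is completed fails the run):
1. the mast's foot is in the socket while the plate stands on the bench (horizontal distance between mast_foot and socket below 0.006 m and z of mast_foot in the frame of stand_base below 0.0355 m and height (world z) of stand_base below 0.006 m), for 0.2 s.
2. the stand is carried by its mast: the plate hangs at least 25 mm above the bench from the taper alone (horizontal distance between mast_foot and socket below 0.004 m and z of mast_foot in the frame of stand_base below 0.0345 m and angle between the z axis of mast_foot and the z axis of stand_base, either way round below 0.06 rad and height (world z) of stand_base above 0.025 m and contact force between the fingers and stand_base below 0.2 N), for 0.5 s.
At the end, for the whole second after the job is handed in: The foot plate stands flat on the mat, its centre within 20 mm of the mat's, with the mast upright (within 0.06 rad) and still wedged in the socket (lower end of the foot at most 34.5 mm above the plate's underside, within 4 mm of its axis), everything at rest (horizontal distance between mast_foot and socket below 0.004 m and z of mast_foot in the frame of stand_base below 0.0345 m and angle between the z axis of mast_foot and the z axis of stand_base, either way round below 0.06 rad and horizontal distance between stand_base and mat_top below 0.02 m and height (world z) of stand_base below 0.006 m and angle between mast_head's own z axis and vertical below 0.06 rad and linear speed of each of mast, stand_base below 0.02 m/s); the robot touches nothing.
It fails at once if the plate is pressed or knocked onto the bench or the mat with over 36 N (a press of well over 25 N, and the stand's weight) (contact force between stand_base and table above 36 N or contact force between stand_base and mat above 36 N).
It fails at once if the fingers push or hold the foot plate (contact force between the fingers and stand_base above 2 N).
It fails at once if a bystander is moved by more than 30 mm (distance of any of pipette_a, pipette_b, tip_box, wash_bottle, carton, spare_hub, beaker from where it was at the start of the episode above 0.03 m).
It also fails if it takes over 64 s, if anything falls off the work surface, if the arm or the gripper's body presses on something with over 40 N, if the wrist force passes 120 N, or if a joint passes its speed limit or range.

### The arm

A 6-joint arm with a two-finger parallel gripper is mounted at the origin on the work surface. World frame = base frame: x ahead of the robot, y to its left, z up, the work surface at z = 0. Lengths are in mm, angles in rad, forces in N, time in s.
With the tool pointing down it reaches from about 275 to 1000 mm from the base axis. Payload 8.4 kg.
Tool frame: the origin (TCP) lies midway between the tips of the shut fingers; the grasp point (between the pads) lies grip_depth behind it (grip_depth is the distance from the TCP to the grasp point, in mm); z points along the fingers, y is the line along which they close (so a half turn about z gives the same grasp; the last joint's range is limited). The gripper opens to 85 mm and grips with 20 to 120 N. Pads are 22 mm wide; open, the fingers measure 114 mm over their backs; the gripper's body (76 mm by 85 mm) begins 54 mm behind the grasp point. The pads swing forward as they close: fully open they stand 13 mm farther back than shut.
Start: joints at [1.169, 0.353, 1.633, -0, 1.155, -0.002], TCP at [243.27, 575.715, 231.281] pointing down, gripper open.
Joint ranges: [-2.63, 2.63], [-0.92, 2.1], [0.06, 2.66], [-1.3, 4.44], [0, 2.69], [-3.02, 3.02]. Speed limits (rad/s): [2.22, 2.22, 2.79, 3.14, 3.14, 3.14].

### API

Orientations are given as [roll, pitch, yaw] about the fixed x, y, z axes, in that order (R = Rz(yaw) Ry(pitch) Rx(roll)).
In Python, from rig import * gives the robot as it stands.
- The arm moves only by the shell command python3 -m creep 'ROWS' [FORCE]. ROWS is JSON, a list of rows, each an object of numbers: "x", "y", "z": the shift along the tool's x, y, z in mm; "rx", "ry", "rz": the turn, a rotation vector about the tool's x, y, z in rad; "hand": the finger opening in mm, from 0 to 85.4. A call has 1 to 20 rows; each row shifts and turns the commanded pose from where the row before left it, along the tool's axes as they then stand; what a row does not reach is not made up. A row lasts 1/8 s, in which the tool goes at most 62.5 mm and 10.7 degrees, less where a joint would pass 70% of its speed; a pose out of reach is approached as far as the arm can. A call with a gripper value outside its range is refused whole. The fingers move at their own pace and stop on an object; FORCE is the grip in N (left out, the last holds). Time passes only in rows, so rows that do not move let the fingers close. It gives the time, the measured TCP pose, the force, the opening and the grip force at its end, in the units of the state.
- sense(): the state, without advancing time (a new reading comes with each control period).
- grab_frame(name): name is "scene" or "top" or "wrist"; returns the picture (480x640x3 uint8, red, green, blue); there is no depth.
- get_calibration(name): a dict with "K" (3x3 intrinsics, pixels), "R" (3x3) and "t" (3): a world point X has camera coordinates R X + t. Camera axes: x right, y down, z forward; pixel columns grow to the right and rows downward; lengths in mm; the calibration is good to about 2 mm. A picture is of the moment at which its call begins: read the wrist's pose just before it. get_calibration takes no time and is no camera call; for the wrist camera it gives the pose at the moment of the call.
- sign_off(): hands the job in; it is judged then, once.
The state is a dict: "clock": time; "qpos": joint angles; "qvel": joint speeds; "joint_efforts": joint torques, N m; "eef_pos": TCP position; "tcp_rot": TCP orientation; "contact_force": force on the tool from outside, world axes, zero at the start; "wrist_torque": the same for the moment, N m; "opening": opening from 0.0 (shut) to 1.0 (fully open); "grasp_force": force on a finger pad.
Only numpy, scipy, OpenCV 4.12 (cv2) and the standard library are available. Lean on these libraries where they do the work, as an engineer would, in place of code of your own. Each camera call takes 0.05 s, during which the arm holds its last target. There are 200 camera calls.

## Working session

There is one attempt and no reset: what is moved stays moved. The work goes in short steps, Python scripts to look and compute and a shell command to move; the robot and the scene stay as the last step left them, time stands still between calls to the robot, and variables do not carry over. Pictures are saved under pics/ and viewed, at most 10 in all, crops included, and the job is handed in when it is done.

```bash
mkdir -p pics; ls; python3 - <<'E'
from rig import *
import cv2
print(sense())
for n in("scene","top"):
    cv2.imwrite(f"pics/{n}0.png",cv2.cvtColor(grab_frame(n),cv2.COLOR_RGB2BGR))
    c=get_calibration(n);print(n,c)
E
```

```text
pics
{'clock': 0.0, 'qpos': array([ 1.16862375e+00,  3.53629880e-01,  1.63413188e+00, -4.62118772e-06,
        1.15519763e+00, -2.40971029e-03]), 'qvel': array([ 6.28177881e-04,  2.99023355e-03, -9.83386279e-05,  3.64131743e-04,
       -1.06601149e-03,  1.13131316e-04]), 'joint_efforts': array([-5.81874883e-04, -6.05257058e+01, -3.42070985e+01, -1.08515933e-04,
        9.58340010e-03,  1.54253399e-05]), 'eef_pos': array([243.07177612, 575.28274672, 230.5740528 ]), 'tcp_rot': array([-3.14022591e+00,  9.31807812e-07,  2.74183166e+00]), 'contact_force': array([0.45150726, 0.32636899, 0.27895388]), 'wrist_torque': array([-0.00020032,  0.00277439, -0.04083012]), 'grasp_force': 0.0, 'opening': 0.9964137314475622}
scene {'K': array([[439.98008949,   0.        , 319.54749817],
       [  0.        , 439.98008949, 247.42656023],
       [  0.        ,   0.        ,   1.        ]]), 'R': array([[-0.58709551,  0.80938705,  0.01454194],
       [ 0.43668387,  0.3317759 , -0.8362009 ],
       [-0.68163485, -0.48457956, -0.54823041]]), 't': array([ 243.66440592, -165.44837471, 1569.27854164])}
top {'K': array([[489.21952779,   0.        , 317.15234395],
       [  0.        , 489.21952779, 238.02168976],
       [  0.        ,   0.        ,   1.        ]]), 'R': array([[-0.01339026, -0.99979073, -0.0154658 ],
       [-0.98803377,  0.01560646, -0.15344609],
       [ 0.15365535,  0.01322604, -0.98803598]]), 't': array([ 113.75898551,  582.33692453, 1073.63034897])}
```

View pics/scene0.png

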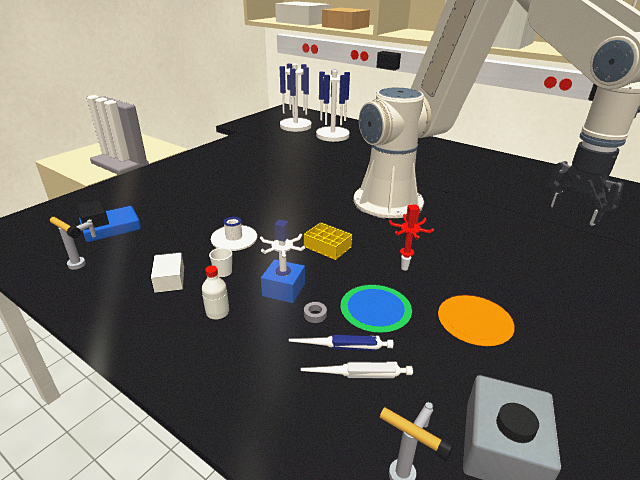

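View pics/top0.png

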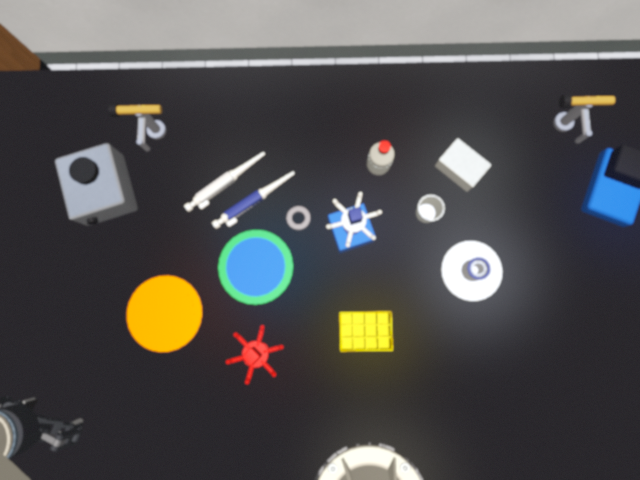

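The scene view shows the navy head at (281,230) over the blue block (283,280), the plate at (233,237) and the green-rimmed mat at (376,307). In the top view they are the head at (355,215), the boss mouth at (479,268) and the mat at (256,267).

Possible mix-ups, by top-view pixel:
- **Mast:** white with navy head (355,215) or red (256,355). I choose the navy one.
- **Mat:** green (256,267) or orange (164,313). I choose the green one.
- **Block:** the one at (352,240), not the blue thing on the right at (615,190).

```bash
cat > h.py <<'E'
from rig import *
import cv2, numpy as np
def ray(cal,uv):
    d=cal["R"].T@np.linalg.solve(cal["K"],[uv[0],uv[1],1.]); o=-cal["R"].T@cal["t"]; return o,d/np.linalg.norm(d)
def onz(cal,uv,z):
    o,d=ray(cal,uv); return o+d*(z-o[2])/d[2]
def tri(rays):
    A=0;b=0
    for o,d in rays:
        P=np.eye(3)-np.outer(d,d);A=A+P;b=b+P@o
    X=np.linalg.solve(A,b); return X,[np.linalg.norm((np.eye(3)-np.outer(d,d))@(X-o)) for o,d in rays]
def proj(cal,X):
    p=cal["K"]@(cal["R"]@np.asarray(X,float)+cal["t"]); return p[:2]/p[2]
def blobs(im,lo,hi,box=None,amin=20):
    """HSV blobs: (area, centroid, minAreaRect)"""
    m=cv2.inRange(cv2.cvtColor(im,cv2.COLOR_RGB2HSV),lo,hi)
    if box: k=np.zeros_like(m);x0,y0,x1,y1=box;k[y0:y1,x0:x1]=1;m*=k
    cs,_=cv2.findContours(m,cv2.RETR_EXTERNAL,cv2.CHAIN_APPROX_NONE)
    out=[]
    for c in cs:
        if cv2.contourArea(c)>=amin:
            M=cv2.moments(c); out.append((cv2.contourArea(c),np.array([M["m10"],M["m01"]])/M["m00"],cv2.minAreaRect(c),c))
    return sorted(out,key=lambda b:-b[0])
NAVY=((110,100,40),(130,255,150))
E
python3 - <<'E'
import rig; print([n for n in dir(rig) if not n.startswith('_')], getattr(rig,'grip_depth',None))
from h import *
np.set_printoptions(precision=1,suppress=True)
s=cv2.cvtColor(cv2.imread("pics/scene0.png"),cv2.COLOR_BGR2RGB);t=cv2.cvtColor(cv2.imread("pics/top0.png"),cv2.COLOR_BGR2RGB)
cs,ct=get_calibration("scene"),get_calibration("top")
for n,im,b in(("s head",s,(265,210,300,245)),("t head",t,(335,195,375,232)),("s mouth",s,(215,210,250,240)),("t mouth",t,(460,250,500,285))):
    for x in blobs(im,*NAVY,b,8): print(n,x[0],x[1],x[2])
g=blobs(t,(45,100,60),(85,255,255))[0];print("green",g[0],g[1],onz(ct,cv2.fitEllipse(g[3])[0],3))
g=blobs(s,(45,100,60),(85,255,255))[0];print("green s",g[0],g[1],onz(cs,cv2.fitEllipse(g[3])[0],3))
w=blobs(t,(0,0,150),(180,60,255),(435,235,510,305))[0];e=cv2.fitEllipse(cv2.convexHull(w[3]));print("plate",w[0],e,onz(ct,e[0],8))
h=[b for b in blobs(s,*NAVY,(265,210,300,245),8)][:1];
bl=blobs(t,(100,150,100),(112,255,255),(320,195,385,255));print("block",[(b[0],b[1],b[2]) for b in bl][:3])
E
cat > /tmp/z.py <<'E'
E
python3 - <<'E'
import cv2
t=cv2.imread("pics/top0.png");a=cv2.resize(t[180:300,310:510],None,fx=4,fy=4,interpolation=2);cv2.imwrite("pics/crop1.png",a)
E
```

```text
['MotionError', 'get_calibration', 'grab_frame', 'grip_depth', 'sense', 'sign_off'] 18.700000000000003
s head 28.5 [281.2 222.9] ((281.5, 222.5), (11.0, 5.0), -0.0)
s mouth 18.5 [232.7 223. ] ((232.08489990234375, 222.0471649169922), (7.005387783050537, 17.44478988647461), 74.05460357666016)
green 4538.0 [255.3 266.6] [524.6 252.7   3. ]
green s 2625.0 [375.8 308.1] [531.9 255.5   3. ]
plate 2931.0 ((471.5074462890625, 270.42376708984375), (60.30091857910156, 63.24644088745117), 130.7541961669922) [ 507.7 -253.     8. ]
block [(180.5, array([339.7, 238. ]), ((341.1499938964844, 238.95001220703125), (22.76839828491211, 11.700427055358887), 71.56505584716797)), (140.0, array([359.5, 239.5]), ((358.9000244140625, 238.69998168945312), (11.384199142456055, 20.238574981689453), 71.56505584716797)), (80.5, array([333.9, 216.4]), ((334.2353210449219, 216.4412078857422), (8.246211051940918, 12.854387283325195), 75.96376037597656))]
```

View pics/crop1.png

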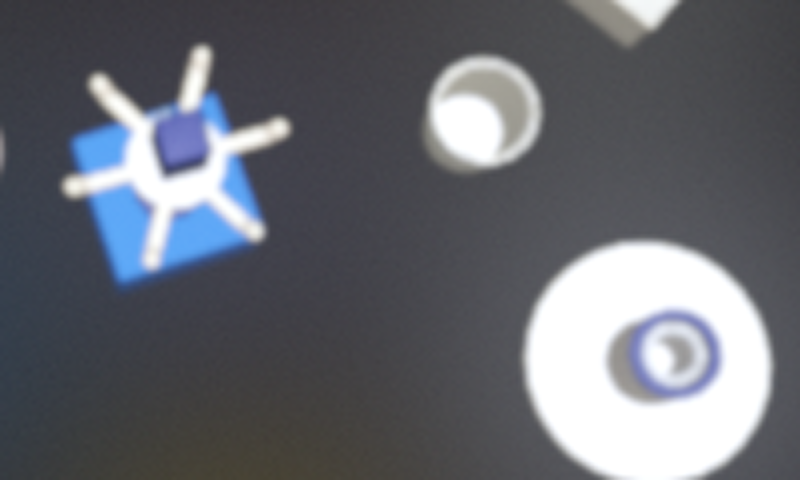

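The crop shows the navy square head at crop (182,132), which is top-view (355.5,213), standing on white arms in the blue block. The plate's navy-ringed mouth is at crop (675,354), top-view (478.7,268.5). Next I compute their positions and the approach.

```bash
cat >> h.py <<'E'
from scipy.spatial.transform import Rotation as Rn
def tool():
    s=sense(); return np.array(s["eef_pos"]),Rn.from_euler("xyz",s["tcp_rot"]).as_matrix()
def togo(X,yaw=None):
    """shift in tool axes to bring TCP to X; rotation vector (tool frame) to make it point down with tool y at yaw (mod pi)"""
    p,R=tool(); print("tool shift",R.T@(np.asarray(X,float)-p))
    if yaw is not None:
        c=[]
        for a in(yaw,yaw+np.pi):
            y=np.array([np.cos(a),np.sin(a),0]);z=np.array([0,0,-1.]);G=np.c_[np.cross(y,z),y,z]
            c.append(Rn.from_matrix(R.T@G).as_rotvec())
        print("turn options",*c)
E
python3 - <<'E'
from h import *
np.set_printoptions(precision=3,suppress=True)
ct,cs=get_calibration("top"),get_calibration("scene")
H=onz(ct,(355.5,213),201); print("head",H, "scene pix",proj(cs,H))
S=onz(ct,(478.7,268.5),62); print("socket",S,"scene pix",proj(cs,S))
p,R=tool();w=get_calibration("wrist");C=-w["R"].T@w["t"]
print("cam in tool",R.T@(C-p));print(R.T@w["R"].T);print(w["K"]);print(R)
togo([H[0],H[1],330])
E
```

```text
head [608.75   26.555 201.   ] scene pix [281.443 222.305]
socket [ 507.227 -252.977   62.   ] scene pix [233.042 220.693]
cam in tool [  70.602   -0.014 -143.717]
[[ 0.    -0.961 -0.276]
 [ 1.     0.     0.   ]
 [-0.    -0.276  0.961]]
[[331.755   0.    317.985]
 [  0.    331.755 239.066]
 [  0.      0.      1.   ]]
[[-0.921  0.389 -0.   ]
 [ 0.389  0.921 -0.001]
 [-0.    -0.001 -1.   ]]
tool shift [-550.421 -363.287  -98.903]
```

```bash
python3 -m creep '[{"x":-35,"y":-23,"z":-9},{"x":-37,"y":-24.3,"z":-9},{"x":-37,"y":-24.3,"z":-9},{"x":-37,"y":-24.3,"z":-9},{"x":-37,"y":-24.3,"z":-9},{"x":-37,"y":-24.3,"z":-9},{"x":-37,"y":-24.3,"z":-9},{"x":-37,"y":-24.3,"z":-9},{"x":-37,"y":-24.3,"z":-9},{"x":-37,"y":-24.3,"z":-9},{"x":-37,"y":-24.3,"z":-9},{"x":-37,"y":-24.3},{"x":-37,"y":-24.3},{"x":-37,"y":-24.3},{"x":-34,"y":-24.3},{}]'
python3 - <<'E'
from h import *
np.set_printoptions(precision=3,suppress=True)
w=get_calibration("wrist");im=grab_frame("wrist");cv2.imwrite("pics/w1.png",im[...,::-1])
print(sense()["qpos"],tool())
for b in blobs(im,(112,100,30),(130,255,160),None,200): print(b[0],b[1],b[2],onz(w,b[1],201)); c=cv2.approxPolyDP(cv2.convexHull(b[3]),6,True).reshape(-1,2); print([ (tuple(k),onz(w,k,201)[:2]) for k in c])
print("expected",proj(w,[608.7,26.5,201]))
E
```

```text
[ 1.169  0.354  1.634 -0.     1.155 -0.002] (array([243.121, 575.39 , 230.731]), array([[-0.921,  0.389, -0.   ],
       [ 0.389,  0.921, -0.001],
       [-0.   , -0.001, -1.   ]]))
expected [-38.474 777.444]schema error: expected keys x, y, z, rx, ry, rz, hand
```

View pics/w1.png

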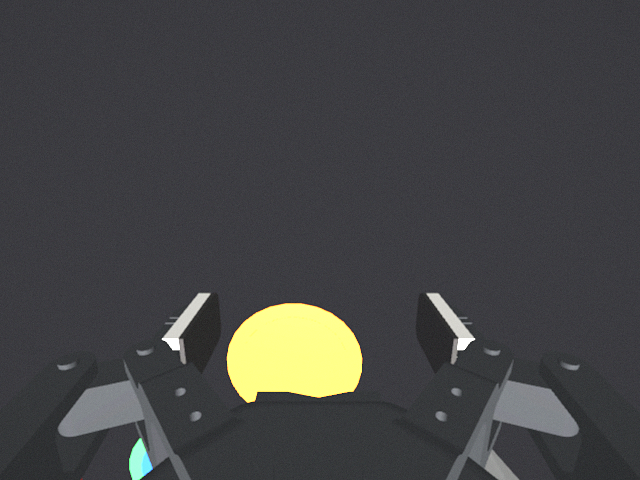

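The move was refused because every row needs all the keys. The wrist view still shows the start pose, with the orange mat at (295,355) between the fingers. I'll retry with full rows.

```bash
python3 -m creep '[{"x":-37,"y":-24,"z":-10,"rx":0,"ry":0,"rz":0,"hand":85},{"x":-37,"y":-24,"z":-10,"rx":0,"ry":0,"rz":0,"hand":85},{"x":-37,"y":-24,"z":-10,"rx":0,"ry":0,"rz":0,"hand":85},{"x":-37,"y":-24,"z":-10,"rx":0,"ry":0,"rz":0,"hand":85},{"x":-37,"y":-24,"z":-10,"rx":0,"ry":0,"rz":0,"hand":85},{"x":-37,"y":-24,"z":-10,"rx":0,"ry":0,"rz":0,"hand":85},{"x":-37,"y":-24,"z":-10,"rx":0,"ry":0,"rz":0,"hand":85},{"x":-37,"y":-24,"z":-10,"rx":0,"ry":0,"rz":0,"hand":85},{"x":-37,"y":-24,"z":-10,"rx":0,"ry":0,"rz":0,"hand":85},{"x":-37,"y":-24,"z":-10,"rx":0,"ry":0,"rz":0,"hand":85},{"x":-37,"y":-24,"z":0,"rx":0,"ry":0,"rz":0,"hand":85},{"x":-37,"y":-24,"z":0,"rx":0,"ry":0,"rz":0,"hand":85},{"x":-37,"y":-24,"z":0,"rx":0,"ry":0,"rz":0,"hand":85},{"x":-37,"y":-24,"z":0,"rx":0,"ry":0,"rz":0,"hand":85},{"x":-32,"y":-27,"z":0,"rx":0,"ry":0,"rz":0,"hand":85},{"x":0,"y":0,"z":0,"rx":0,"ry":0,"rz":0,"hand":85}]'
python3 - <<'E'
from h import *
np.set_printoptions(precision=3,suppress=True)
w=get_calibration("wrist");im=grab_frame("wrist");cv2.imwrite("pics/w2.png",im[...,::-1])
print(sense()["qpos"],tool())
for b in blobs(im,(112,80,30),(130,255,160),None,200): print(b[0],b[1],b[2],onz(w,b[1],201)); c=cv2.approxPolyDP(cv2.convexHull(b[3]),6,True).reshape(-1,2); print([ (tuple(k),onz(w,k,201)[:2]) for k in c])
print("expected",proj(w,[608.7,26.5,201]))
E
```

```text
clock: 2.15
eef_pos: [609.3, 24.9, 330.6]
tcp_rot: [-3.141, -0.0, 2.739]
contact_force: [0.3, 0.1, -0.3]
opening: 0.996
grasp_force: 0.0
[ 0.041  0.253  1.55   0.     1.34  -1.128] (array([608.649,  26.332, 330.692]), array([[-0.92 ,  0.391, -0.001],
       [ 0.391,  0.92 ,  0.   ],
       [ 0.001, -0.   , -1.   ]]))
1460.0 [512.795 165.434] ((511.68292236328125, 163.64634704589844), (24.050758361816406, 83.24061584472656), 38.65980911254883) [621.141 190.419 201.   ]
[((np.int32(546), np.int32(138)), array([610.592, 219.624])), ((np.int32(498), np.int32(199)), array([643.083, 172.544])), ((np.int32(478), np.int32(190)), array([629.367, 159.311])), ((np.int32(512), np.int32(144)), array([604.57 , 193.872])), ((np.int32(532), np.int32(130)), array([600.34 , 210.844]))]
1239.5 [ 85.197 215.463] ((85.5999984741211, 215.30001831054688), (43.37971496582031, 36.671512603759766), 26.56505012512207) [ 520.891 -150.097  201.   ]
[((np.int32(73), np.int32(198)), array([ 504.484, -150.997])), ((np.int32(102), np.int32(206)), array([ 519.587, -132.621])), ((np.int32(101), np.int32(231)), array([ 537.551, -145.392])), ((np.int32(68), np.int32(226)), array([ 522.869, -168.709])), ((np.int32(65), np.int32(208)), array([ 508.918, -162.004]))]
1024.0 [319.661 225.474] ((319.556396484375, 225.2586669921875), (35.58934020996094, 33.38516616821289), 53.746158599853516) [606.004  27.83  201.   ]
[((np.int32(322), np.int32(202)), array([588.309,  37.444])), ((np.int32(339), np.int32(232)), array([617.718,  40.758])), ((np.int32(316), np.int32(247)), array([622.353,  17.465])), ((np.int32(301), np.int32(225)), array([599.436,  13.449]))]
expected [319.458 228.91 ]
```

View pics/w2.png

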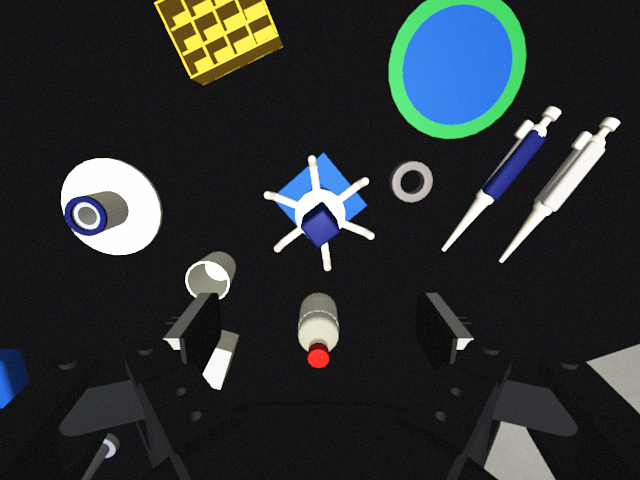

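The wrist view shows the navy head as a diamond at (320,225), with its top-face edges at yaw ≈10.6° and its centre at ≈(608.6, 26.8). That agrees with the top view (608.75, 26.6). The mouth is at (85,215) and the mat at (458,65). I'll turn the tool to the head's faces while measuring the socket and mat from this picture.

```bash
python3 - <<'E'
from h import *
np.set_printoptions(precision=2,suppress=True)
w=get_calibration("wrist");im=cv2.imread("pics/w2.png")[...,::-1].copy()
b=[b for b in blobs(im,(112,80,30),(130,255,160),(50,180,120,250),200)][0]
e=cv2.fitEllipse(cv2.convexHull(b[3]));print("mouth",e,onz(w,e[0],62), "top est px",proj(w,[507.2,-253,62]))
m=cv2.inRange(cv2.cvtColor(im,cv2.COLOR_RGB2HSV),(0,0,120),(180,70,255));
b=blobs(im,(0,0,150),(180,60,255),(40,140,180,270),500)[0];e=cv2.fitEllipse(cv2.convexHull(b[3]));print("plate(hull)",e,onz(w,e[0],8))
togo([608.6,26.8,330],np.deg2rad(10.6))
t=cv2.imread("pics/top0.png")[...,::-1].copy();ct=get_calibration("top")
for b in blobs(t,(110,60,60),(130,255,200),(460,250,500,285),8):
    e=cv2.fitEllipse(cv2.convexHull(b[3]));print("top mouth",e,onz(ct,e[0],62))
E
python3 -m creep '[{"x":0,"y":0,"z":0,"rx":0,"ry":0,"rz":0.165,"hand":85},{"x":0,"y":0,"z":0,"rx":0,"ry":0,"rz":0.165,"hand":85},{"x":0,"y":0,"z":10,"rx":0,"ry":0,"rz":0.165,"hand":85},{"x":0,"y":0,"z":10,"rx":0,"ry":0,"rz":0.165,"hand":85},{"x":0,"y":0,"z":10,"rx":0,"ry":0,"rz":0.165,"hand":85},{"x":0,"y":0,"z":10,"rx":0,"ry":0,"rz":0.16,"hand":85},{"x":0,"y":0,"z":0,"rx":0,"ry":0,"rz":0,"hand":85},{"x":0,"y":0,"z":0,"rx":0,"ry":0,"rz":0,"hand":85}]'
python3 - <<'E'
from h import *
np.set_printoptions(precision=3,suppress=True)
print(sense()["qpos"]);togo([608.6,26.8,162],np.deg2rad(10.6))
w=get_calibration("wrist");im=grab_frame("wrist");cv2.imwrite("pics/w3.png",im[...,::-1])
u=proj(w,[608.6,26.8,201]).astype(int);print(u)
for b in blobs(im,(112,80,30),(130,255,160),(u[0]-60,u[1]-60,u[0]+60,u[1]+60),200):
    c=cv2.approxPolyDP(cv2.convexHull(b[3]),5,True).reshape(-1,2); print([ (tuple(map(int,k)),onz(w,k,201)[:2]) for k in c])
E
```

```text
mouth ((85.03477478027344, 215.5037384033203), (37.415340423583984, 44.368446350097656), 116.52043914794922) [ 508.32 -251.82   62.  ] top est px [ 83.75 215.07]
plate(hull) ((110.43315887451172, 206.02996826171875), (89.83557891845703, 106.39575958251953), 130.42567443847656) [ 506.19 -250.79    8.  ]
tool shift [0.23 0.41 0.69]
turn options [-0.   -0.    0.98] [ 0.   -0.   -2.16]
top mouth ((477.8870849609375, 268.28424072265625), (19.998065948486328, 21.667346954345703), 94.6106948852539) [ 507.73 -251.21   62.  ]
clock: 3.2
eef_pos: [608.5, 27.9, 291.7]
tcp_rot: [3.141, -0.0, 1.761]
contact_force: [0.3, 0.5, -1.1]
opening: 0.999
grasp_force: 0.0
[ 0.043  0.278  1.602  0.     1.262 -0.147]
tool shift [ -1.137  -0.151 129.706]
turn options [ 0.    -0.     0.005] [ 0.     0.    -3.136]
[318 244]
[((330, 216), array([612.699,  49.522])), ((336, 259), array([623.638,  18.221])), ((304, 261), array([600.416,  12.135])), ((304, 219), array([594.691,  43.801]))]
```

```bash
python3 -m creep '[{"x":0,"y":0,"z":30,"rx":0,"ry":0,"rz":-0.02,"hand":85},{"x":0,"y":0,"z":30,"rx":0,"ry":0,"rz":0,"hand":85},{"x":0,"y":0,"z":30,"rx":0,"ry":0,"rz":0,"hand":85},{"x":0,"y":0,"z":25,"rx":0,"ry":0,"rz":0,"hand":85},{"x":0,"y":0,"z":14,"rx":0,"ry":0,"rz":0,"hand":85},{"x":0,"y":0,"z":0,"rx":0,"ry":0,"rz":0,"hand":85},{"x":0,"y":0,"z":0,"rx":0,"ry":0,"rz":0,"hand":40},{"x":0,"y":0,"z":0,"rx":0,"ry":0,"rz":0,"hand":20},{"x":0,"y":0,"z":0,"rx":0,"ry":0,"rz":0,"hand":10},{"x":0,"y":0,"z":0,"rx":0,"ry":0,"rz":0,"hand":10},{"x":0,"y":0,"z":0,"rx":0,"ry":0,"rz":0,"hand":10},{"x":0,"y":0,"z":0,"rx":0,"ry":0,"rz":0,"hand":10}]' 100
python3 -c "
from h import *
s=sense();print(s['opening']*85.4,s['contact_force'],s['grasp_force'],tool()[0])"
```

```text
clock: 4.75
eef_pos: [609.1, 27.3, 163.2]
tcp_rot: [3.14, 0.0, 1.777]
contact_force: [-0.3, -0.6, 6.0]
opening: 0.292
grasp_force: 96.6
24.90882143819085 [-0.31684216 -0.55732116  6.01575141] 96.59302819729874 [609.135191    27.27460602 163.16983822]
```

```bash
python3 -m creep '[{"x":0,"y":0,"z":-5,"rx":0,"ry":0,"rz":0,"hand":10},{"x":0,"y":0,"z":-15,"rx":0,"ry":0,"rz":0,"hand":10},{"x":0,"y":0,"z":-25,"rx":0,"ry":0,"rz":0,"hand":10},{"x":0,"y":0,"z":-30,"rx":0,"ry":0,"rz":0,"hand":10},{"x":0,"y":0,"z":-25,"rx":0,"ry":0,"rz":0,"hand":10},{"x":0,"y":0,"z":-10,"rx":0,"ry":0,"rz":0,"hand":10},{"x":0,"y":0,"z":0,"rx":0,"ry":0,"rz":0,"hand":10}]'
python3 -c "
from h import *
np.set_printoptions(precision=3,suppress=True)
s=sense();print(s['opening']*85.4,s['contact_force'],s['wrist_torque'],s['qpos']);togo([507.8,-251.8,273])"
```

```text
clock: 5.62
eef_pos: [608.8, 27.3, 272.9]
tcp_rot: [3.141, 0.0, 1.777]
contact_force: [0.1, -0.5, -1.0]
opening: 0.291
grasp_force: 96.4
24.890102368672505 [ 0.088 -0.549 -1.03 ] [-0.031  0.001  0.046] [ 0.042  0.292  1.624 -0.     1.224 -0.164]
tool shift [-252.511 -155.926   -0.232]
```

```bash
python3 -m creep '[{"x":-12,"y":-8,"z":0,"rx":0,"ry":0,"rz":0,"hand":10},{"x":-25,"y":-15,"z":0,"rx":0,"ry":0,"rz":0,"hand":10},{"x":-30,"y":-19,"z":0,"rx":0,"ry":0,"rz":0,"hand":10},{"x":-30,"y":-19,"z":0,"rx":0,"ry":0,"rz":0,"hand":10},{"x":-30,"y":-19,"z":0,"rx":0,"ry":0,"rz":0,"hand":10},{"x":-30,"y":-19,"z":0,"rx":0,"ry":0,"rz":0,"hand":10},{"x":-30,"y":-19,"z":0,"rx":0,"ry":0,"rz":0,"hand":10},{"x":-30,"y":-19,"z":0,"rx":0,"ry":0,"rz":0,"hand":10},{"x":-23,"y":-12,"z":0,"rx":0,"ry":0,"rz":0,"hand":10},{"x":-12.5,"y":-7,"z":0,"rx":0,"ry":0,"rz":0,"hand":10},{"x":0,"y":0,"z":0,"rx":0,"ry":0,"rz":0,"hand":10},{"x":0,"y":0,"z":0,"rx":0,"ry":0,"rz":0,"hand":10},{"x":0,"y":0,"z":0,"rx":0,"ry":0,"rz":0,"hand":10}]'
python3 - <<'E'
from h import *
np.set_printoptions(precision=3,suppress=True)
togo([507.8,-251.8,273])
a=[]
for n in("scene","top","wrist"):
    im=grab_frame(n)[...,::-1]; cv2.imwrite(f"pics/{n}4.png",im)
    c=get_calibration(n); u=proj(c,[507.8,-251.8,100]).astype(int); print(n,u)
    if n!="wrist":
        x=min(max(u[0]-40,0),560);y=min(max(u[1]-60,0),360); a.append(cv2.resize(im[y:y+100,x:x+80],None,fx=5,fy=5,interpolation=2)); print(x,y)
cv2.imwrite("pics/c4.png",np.hstack(a))
E
```

```text
clock: 7.25
eef_pos: [507.8, -251.0, 272.2]
tcp_rot: [-3.142, -0.0, 1.778]
contact_force: [0.8, -0.5, -1.4]
opening: 0.298
grasp_force: 96.5
tool shift [-0.801 -0.168 -0.811]
scene [231 209]
191 149
top [483 266]
443 206
wrist [318 219]
```

View pics/c4.png

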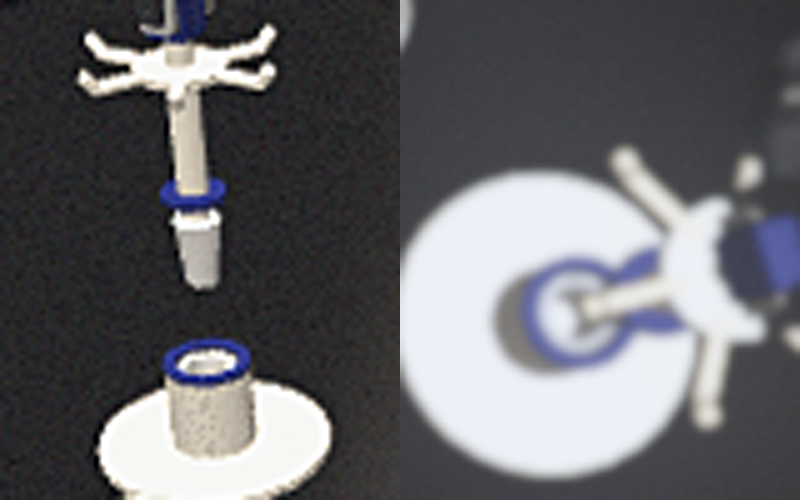

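View pics/wrist4.png

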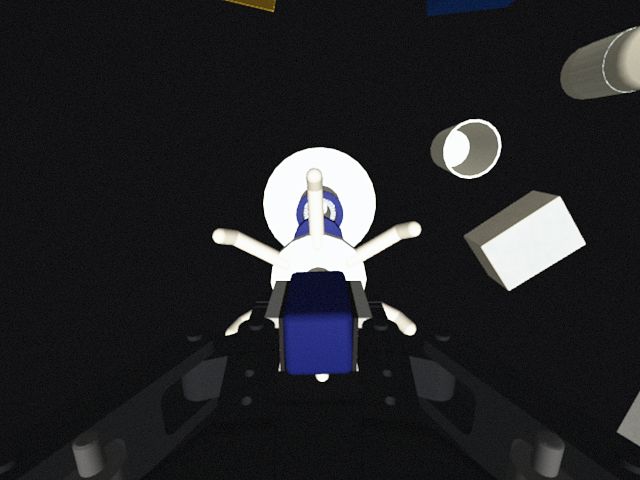

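The crops show the mast hanging over the socket. In the scene crop the foot end is at (203,283) and the mouth centre at (207,362). I'll compare the foot's projection with these.

```bash
python3 - <<'E'
from h import *
np.set_printoptions(precision=2,suppress=True)
cs,ct,w=[get_calibration(n) for n in("scene","top","wrist")]
for z in (115,167,62): print(z,proj(cs,[507.8,-251.4,z]))
# measured, scene
S=cv2.imread("pics/scene4.png")[...,::-1].copy();T=cv2.imread("pics/top4.png")[...,::-1].copy();W=cv2.imread("pics/wrist4.png")[...,::-1].copy()
def E(im,box,n):
    for b in blobs(im,(110,80,40),(130,255,255),box,10): print(n,b[0],cv2.fitEllipse(cv2.convexHull(b[3])),cv2.boundingRect(b[3]))
E(S,(215,180,245,195),"collar s");E(S,(215,212,250,232),"mouth s");E(W,(280,170,360,270),"wrist")
# foot tip edges in the scene
g=cv2.cvtColor(S,cv2.COLOR_RGB2GRAY)
for r in range(192,208,2): c=np.where(g[r,218:246]>90)[0]+218; print(r,c.min() if len(c) else None,c.max() if len(c) else None)
hs=cv2.cvtColor(W,cv2.COLOR_RGB2GRAY)
b=[b for b in blobs(W,(0,0,140),(180,60,255),(255,140,385,300),200)]
E
python3 - <<'E'
import cv2
a=cv2.imread("pics/wrist4.png")[140:290,250:390];cv2.imwrite("pics/c5.png",cv2.resize(a,None,fx=4,fy=4,interpolation=2))
E
```

```text
115 [231.59 205.12]
167 [229.86 188.89]
62 [233.28 220.93]
collar s 37.0 ((229.20106506347656, 187.1037139892578), (7.129201412200928, 14.014114379882812), 84.70314025878906) (223, 184, 14, 7)
mouth s 119.0 ((231.91281127929688, 220.7454833984375), (9.368922233581543, 18.131088256835938), 85.53160095214844) (223, 216, 18, 10)
wrist 404.0 ((331.81085205078125, 215.55934143066406), (21.750024795532227, 50.500511169433594), 168.90960693359375) (323, 191, 20, 47)
wrist 278.0 ((303.5138244628906, 215.74887084960938), (17.398372650146484, 46.834678649902344), 14.320709228515625) (294, 194, 15, 44)
192 225 234
194 226 234
196 226 234
198 227 234
200 227 234
202 228 234
204 228 234
206 230 233
```

View pics/c5.png

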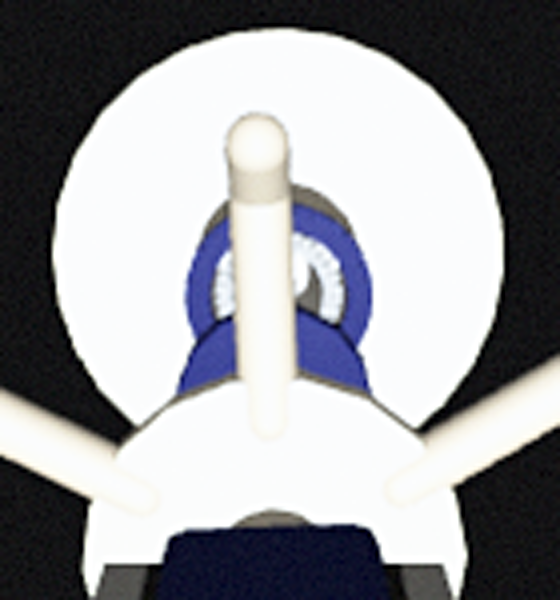

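The wrist crop shows the mouth ring centred at about crop x 279 (full 319.8) and the collar at about crop x 274. So the socket lies about 1 mm towards tool +y. I'll fit the plate's outline for the other axis.

```bash
python3 - <<'E'
from h import *
np.set_printoptions(precision=2,suppress=True)
w=get_calibration("wrist");p,R=tool();print(p)
W=cv2.imread("pics/wrist4.png")[...,::-1].copy();g=cv2.cvtColor(W,cv2.COLOR_RGB2GRAY)
m=(g>110).astype(np.uint8);cs,_=cv2.findContours(m,cv2.RETR_EXTERNAL,cv2.CHAIN_APPROX_NONE)
P=np.vstack([c.reshape(-1,2) for c in cs]); P=P[(P[:,0]>258)&(P[:,0]<382)&(P[:,1]>144)&(P[:,1]<228)&(np.hypot(P[:,0]-319,P[:,1]-202)>50)]
X=np.array([onz(w,k,8) for k in P])[:,:2]
A=np.c_[2*X,np.ones(len(X))];s=np.linalg.lstsq(A,(X**2).sum(1),rcond=None)[0];r=np.sqrt(s[2]+s[:2]@s[:2])
print("plate",s[:2],"r",r,len(X))
# mouth ring points: navy outer, upper part
hsv=cv2.inRange(cv2.cvtColor(W,cv2.COLOR_RGB2HSV),(110,80,40),(130,255,255))
Q=[]
for v in range(196,217):
    u=np.where(hsv[v,285:355])[0]+285
    if len(u)>4: Q+= [(u.min()-.5,v),(u.max()+.5,v)]
X=np.array([onz(w,k,62) for k in Q])[:,:2]
A=np.c_[2*X,np.ones(len(X))];s=np.linalg.lstsq(A,(X**2).sum(1),rcond=None)[0];print("mouth",s[:2],np.sqrt(s[2]+s[:2]@s[:2]))
togo([*s[:2],p[2]])
E
```

```text
[ 507.8  -251.27  272.32]
plate [ 509.35 -253.69] r 69.50568273183785 208
mouth [ 509.21 -253.32] 25.185684779639157
tool shift [-2.3   0.96  0.  ]
```

```bash
python3 -m creep '[{"x":-2.3,"y":1,"z":0,"rx":0,"ry":0,"rz":0,"hand":10},{"x":0,"y":0,"z":10,"rx":0,"ry":0,"rz":0,"hand":10},{"x":0,"y":0,"z":20,"rx":0,"ry":0,"rz":0,"hand":10},{"x":0,"y":0,"z":20,"rx":0,"ry":0,"rz":0,"hand":10},{"x":0,"y":0,"z":10,"rx":0,"ry":0,"rz":0,"hand":10},{"x":0,"y":0,"z":5,"rx":0,"ry":0,"rz":0,"hand":10},{"x":0,"y":0,"z":5,"rx":0,"ry":0,"rz":0,"hand":10},{"x":0,"y":0,"z":0,"rx":0,"ry":0,"rz":0,"hand":10},{"x":0,"y":0,"z":0,"rx":0,"ry":0,"rz":0,"hand":10}]'
python3 -m creep '[{"x":0,"y":0,"z":1,"rx":0,"ry":0,"rz":0,"hand":10},{"x":0,"y":0,"z":1,"rx":0,"ry":0,"rz":0,"hand":10},{"x":0,"y":0,"z":1,"rx":0,"ry":0,"rz":0,"hand":10},{"x":0,"y":0,"z":0,"rx":0,"ry":0,"rz":0,"hand":10}]'
```

```text
clock: 8.52
eef_pos: [509.2, -254.0, 202.7]
tcp_rot: [3.141, 0.0, 1.777]
contact_force: [-0.0, -0.2, -1.7]
opening: 0.292
grasp_force: 96.5
clock: 9.02
eef_pos: [508.9, -253.8, 199.2]
tcp_rot: [-3.141, -0.0, 1.777]
contact_force: [0.4, -0.5, -2.6]
opening: 0.292
grasp_force: 96.5
```

```bash
for i in 1 2; do :; done; python3 -m creep '[{"x":0,"y":0,"z":1,"rx":0,"ry":0,"rz":0,"hand":10},{"x":0,"y":0,"z":1,"rx":0,"ry":0,"rz":0,"hand":10},{"x":0,"y":0,"z":1,"rx":0,"ry":0,"rz":0,"hand":10},{"x":0,"y":0,"z":1,"rx":0,"ry":0,"rz":0,"hand":10},{"x":0,"y":0,"z":0,"rx":0,"ry":0,"rz":0,"hand":10}]'
python3 -m creep '[{"x":0,"y":0,"z":1,"rx":0,"ry":0,"rz":0,"hand":10},{"x":0,"y":0,"z":1,"rx":0,"ry":0,"rz":0,"hand":10},{"x":0,"y":0,"z":0,"rx":0,"ry":0,"rz":0,"hand":10}]'
```

```text
clock: 9.65
eef_pos: [508.9, -253.8, 195.2]
tcp_rot: [-3.141, -0.0, 1.777]
contact_force: [0.3, 0.3, -1.7]
opening: 0.295
grasp_force: 96.5
clock: 10.02
eef_pos: [509.0, -253.8, 193.2]
tcp_rot: [-3.142, -0.0, 1.777]
contact_force: [-0.2, 0.8, -2.3]
opening: 0.292
grasp_force: 96.5
```

```bash
python3 -m creep '[{"x":0,"y":0,"z":0.7,"rx":0,"ry":0,"rz":0,"hand":10},{"x":0,"y":0,"z":0.8,"rx":0,"ry":0,"rz":0,"hand":10},{"x":0,"y":0,"z":0,"rx":0,"ry":0,"rz":0,"hand":10}]'
```

```text
clock: 10.4
eef_pos: [509.1, -253.8, 191.7]
tcp_rot: [3.142, -0.0, 1.777]
contact_force: [0.9, 0.6, -2.1]
opening: 0.291
grasp_force: 96.5
```

```bash
python3 -m creep '[{"x":0,"y":0,"z":0.7,"rx":0,"ry":0,"rz":0,"hand":10},{"x":0,"y":0,"z":0.8,"rx":0,"ry":0,"rz":0,"hand":10},{"x":0,"y":0,"z":0,"rx":0,"ry":0,"rz":0,"hand":10}]'
```

```text
clock: 10.78
eef_pos: [509.1, -253.8, 190.3]
tcp_rot: [3.141, 0.0, 1.777]
contact_force: [0.4, 0.9, -1.9]
opening: 0.296
grasp_force: 96.5
```

```bash
python3 -m creep '[{"x":0,"y":0,"z":0.7,"rx":0,"ry":0,"rz":0,"hand":10},{"x":0,"y":0,"z":0.8,"rx":0,"ry":0,"rz":0,"hand":10},{"x":0,"y":0,"z":0,"rx":0,"ry":0,"rz":0,"hand":10}]'
```

```text
clock: 11.15
eef_pos: [509.1, -253.8, 188.8]
tcp_rot: [3.141, 0.0, 1.777]
contact_force: [1.1, 1.3, -0.5]
opening: 0.294
grasp_force: 96.5
```

```bash
python3 -m creep '[{"x":0,"y":0,"z":0.7,"rx":0,"ry":0,"rz":0,"hand":10},{"x":0,"y":0,"z":0.8,"rx":0,"ry":0,"rz":0,"hand":10},{"x":0,"y":0,"z":0,"rx":0,"ry":0,"rz":0,"hand":10}]'
```

```text
clock: 11.52
eef_pos: [509.1, -253.9, 187.3]
tcp_rot: [3.141, 0.0, 1.777]
contact_force: [0.7, 0.7, -0.9]
opening: 0.294
grasp_force: 96.6
```

```bash
python3 -m creep '[{"x":0,"y":0,"z":0.7,"rx":0,"ry":0,"rz":0,"hand":10},{"x":0,"y":0,"z":0.8,"rx":0,"ry":0,"rz":0,"hand":10},{"x":0,"y":0,"z":0,"rx":0,"ry":0,"rz":0,"hand":10}]'
```

```text
clock: 11.9
eef_pos: [509.1, -253.9, 185.8]
tcp_rot: [3.141, 0.0, 1.777]
contact_force: [1.9, 1.2, 0.6]
opening: 0.293
grasp_force: 96.7
```

```bash
python3 -m creep '[{"x":0,"y":0,"z":0.5,"rx":0,"ry":0,"rz":0,"hand":10},{"x":0,"y":0,"z":0.5,"rx":0,"ry":0,"rz":0,"hand":10},{"x":0,"y":0,"z":0,"rx":0,"ry":0,"rz":0,"hand":10}]'
```

```text
clock: 12.28
eef_pos: [509.2, -254.0, 185.3]
tcp_rot: [3.141, 0.0, 1.777]
contact_force: [0.1, 1.3, 4.9]
opening: 0.293
grasp_force: 97.4
```

```bash
python3 -m creep '[{"x":0,"y":0,"z":0.5,"rx":0,"ry":0,"rz":0,"hand":10},{"x":0,"y":0,"z":0.5,"rx":0,"ry":0,"rz":0,"hand":10},{"x":0,"y":0,"z":0,"rx":0,"ry":0,"rz":0,"hand":10}]'
```

```text
clock: 12.65
eef_pos: [509.4, -254.1, 184.9]
tcp_rot: [3.141, 0.001, 1.777]
contact_force: [-0.0, 2.4, 10.6]
opening: 0.295
grasp_force: 98.1
```

```bash
python3 -m creep '[{"x":0,"y":0,"z":0.4,"rx":0,"ry":0,"rz":0,"hand":10},{"x":0,"y":0,"z":0.4,"rx":0,"ry":0,"rz":0,"hand":10},{"x":0,"y":0,"z":0,"rx":0,"ry":0,"rz":0,"hand":10},{"x":0,"y":0,"z":0,"rx":0,"ry":0,"rz":0,"hand":10}]'; python3 -c "
from h import *
s=sense();print(s['contact_force'],s['wrist_torque'],s['eef_pos'],s['tcp_rot'])"
```

```text
clock: 13.15
eef_pos: [509.5, -254.1, 184.7]
tcp_rot: [3.14, 0.001, 1.777]
contact_force: [-1.2, 2.7, 15.5]
opening: 0.292
grasp_force: 98.5
[-1.178591    2.7464957  15.45290753] [0.84361499 0.51894109 0.04320949] [ 509.47662136 -254.1262049   184.69298283] [3.14045769e+00 9.47500400e-04 1.77677927e+00]
```

```bash
python3 -m creep '[{"x":0,"y":0,"z":-2,"rx":0,"ry":0,"rz":0,"hand":10},{"x":0,"y":0,"z":-2,"rx":0,"ry":0,"rz":0,"hand":10},{"x":0,"y":0,"z":-3,"rx":0,"ry":0,"rz":0,"hand":10},{"x":0,"y":0,"z":-4,"rx":0,"ry":0,"rz":0,"hand":10},{"x":0,"y":0,"z":-5,"rx":0,"ry":0,"rz":0,"hand":10},{"x":0,"y":0,"z":-5,"rx":0,"ry":0,"rz":0,"hand":10},{"x":0,"y":0,"z":-5,"rx":0,"ry":0,"rz":0,"hand":10},{"x":0,"y":0,"z":-2,"rx":0,"ry":0,"rz":0,"hand":10},{"x":0,"y":0,"z":0,"rx":0,"ry":0,"rz":0,"hand":10}]'
```

```text
clock: 14.28
eef_pos: [509.1, -253.9, 211.2]
tcp_rot: [3.141, 0.0, 1.777]
contact_force: [-0.6, 0.2, -7.4]
opening: 0.293
grasp_force: 96.8
```

```bash
python3 -m creep '[{"x":0,"y":0,"z":-6,"rx":0,"ry":0,"rz":0,"hand":10},{"x":0,"y":0,"z":-10,"rx":0,"ry":0,"rz":0,"hand":10},{"x":0,"y":0,"z":-14,"rx":0,"ry":0,"rz":0,"hand":10},{"x":0,"y":0,"z":-14,"rx":0,"ry":0,"rz":0,"hand":10},{"x":0,"y":0,"z":-14,"rx":0,"ry":0,"rz":0,"hand":10},{"x":0,"y":0,"z":-14,"rx":0,"ry":0,"rz":0,"hand":10},{"x":0,"y":0,"z":-10,"rx":0,"ry":0,"rz":0,"hand":10},{"x":0,"y":0,"z":-6,"rx":0,"ry":0,"rz":0,"hand":10},{"x":0,"y":0,"z":-3,"rx":0,"ry":0,"rz":0,"hand":10},{"x":0,"y":0,"z":0,"rx":0,"ry":0,"rz":0,"hand":10}]'
python3 - <<'E'
from h import *
np.set_printoptions(precision=2,suppress=True)
ct,cs=get_calibration("top"),get_calibration("scene")
for n,c in(("top",ct),("scene",cs)):
    im=cv2.imread(f"pics/{n}0.png")[...,::-1].copy();b=blobs(im,(45,100,60),(85,255,255))[0]
    X=np.array([onz(c,k[0],3)[:2] for k in b[3]]);(x,y),r=cv2.minEnclosingCircle(X.astype(np.float32));print(n,x,y,r)
print("red head",onz(ct,(256,355),195))
im=grab_frame("scene");c=cs;cv2.imwrite("pics/s6.png",im[...,::-1])
togo([527,254,302]);print(sense()["qpos"],sense()["contact_force"])
E
```

```text
clock: 15.52
eef_pos: [508.9, -253.8, 301.8]
tcp_rot: [-3.141, -0.0, 1.777]
contact_force: [-0.3, 0.5, -7.7]
opening: 0.293
grasp_force: 97.1
top 525.8535766601562 252.60166931152344 91.37682342529297
scene 526.7146606445312 251.590087890625 89.87154388427734
red head [336.21 223.23 195.  ]
tool shift [493.33 121.61  -0.26]
[-0.47  0.2   1.67 -0.    1.26 -0.67] [ 0.2   0.9  -7.84]
```

```bash
python3 -m creep '[{"x":10,"y":2.5,"z":0,"rx":0,"ry":0,"rz":0,"hand":10},{"x":20,"y":5,"z":0,"rx":0,"ry":0,"rz":0,"hand":10},{"x":30,"y":7.5,"z":0,"rx":0,"ry":0,"rz":0,"hand":10},{"x":34,"y":8.2,"z":0,"rx":0,"ry":0,"rz":0,"hand":10},{"x":34,"y":8.2,"z":0,"rx":0,"ry":0,"rz":0,"hand":10},{"x":34,"y":8.2,"z":0,"rx":0,"ry":0,"rz":0,"hand":10},{"x":34,"y":8.2,"z":0,"rx":0,"ry":0,"rz":0,"hand":10},{"x":34,"y":8.2,"z":0,"rx":0,"ry":0,"rz":0,"hand":10},{"x":34,"y":8.2,"z":0,"rx":0,"ry":0,"rz":0,"hand":10},{"x":34,"y":8.2,"z":0,"rx":0,"ry":0,"rz":0,"hand":10},{"x":34,"y":8.2,"z":0,"rx":0,"ry":0,"rz":0,"hand":10},{"x":34,"y":8.2,"z":0,"rx":0,"ry":0,"rz":0,"hand":10},{"x":34,"y":8.2,"z":0,"rx":0,"ry":0,"rz":0,"hand":10},{"x":31.5,"y":8.5,"z":0,"rx":0,"ry":0,"rz":0,"hand":10},{"x":30,"y":7.5,"z":0,"rx":0,"ry":0,"rz":0,"hand":10},{"x":20,"y":5,"z":0,"rx":0,"ry":0,"rz":0,"hand":10},{"x":10,"y":2.5,"z":0,"rx":0,"ry":0,"rz":0,"hand":10},{"x":0,"y":0,"z":0,"rx":0,"ry":0,"rz":0,"hand":10},{"x":0,"y":0,"z":0,"rx":0,"ry":0,"rz":0,"hand":10}]'
python3 - <<'E'
from h import *
np.set_printoptions(precision=2,suppress=True)
print(sense()["contact_force"]);togo([526.3,252,187.5])
a=[]
for n,b in(("scene",(290,180)),("top",(170,170))):
    im=grab_frame(n)[...,::-1];cv2.imwrite(f"pics/{n}7.png",im);a.append(cv2.resize(im[b[1]:b[1]+170,b[0]:b[0]+130],None,fx=3,fy=3))
cv2.imwrite("pics/c7.png",np.hstack(a))
E
```

```text
clock: 17.95
eef_pos: [526.3, 251.0, 301.9]
tcp_rot: [-3.141, 0.001, 1.776]
contact_force: [-0.1, -0.2, -8.1]
opening: 0.293
grasp_force: 97.0
[-0.05 -0.21 -8.11]
tool shift [  1.06   0.24 114.42]
```

View pics/c7.png

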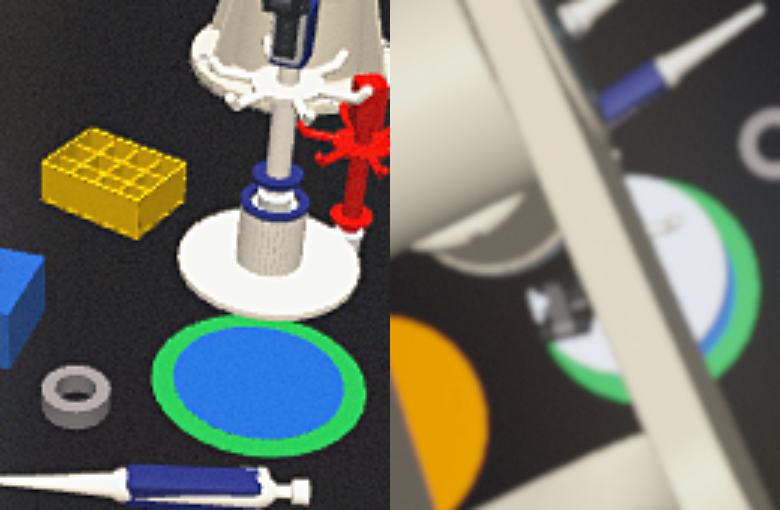

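The stand hangs together and upright above the mat: plate centre at crop (270,265), mat centre at crop (258,385) in the scene view. Lowering it now.

```bash
python3 -m creep '[{"x":1,"y":0,"z":8,"rx":0,"ry":0,"rz":0,"hand":10},{"x":0,"y":0,"z":14,"rx":0,"ry":0,"rz":0,"hand":10},{"x":0,"y":0,"z":16,"rx":0,"ry":0,"rz":0,"hand":10},{"x":0,"y":0,"z":16,"rx":0,"ry":0,"rz":0,"hand":10},{"x":0,"y":0,"z":16,"rx":0,"ry":0,"rz":0,"hand":10},{"x":0,"y":0,"z":14,"rx":0,"ry":0,"rz":0,"hand":10},{"x":0,"y":0,"z":11,"rx":0,"ry":0,"rz":0,"hand":10},{"x":0,"y":0,"z":8,"rx":0,"ry":0,"rz":0,"hand":10},{"x":0,"y":0,"z":4,"rx":0,"ry":0,"rz":0,"hand":10},{"x":0,"y":0,"z":2,"rx":0,"ry":0,"rz":0,"hand":10},{"x":0,"y":0,"z":0,"rx":0,"ry":0,"rz":0,"hand":10},{"x":0,"y":0,"z":0,"rx":0,"ry":0,"rz":0,"hand":10}]'
python3 -m creep '[{"x":0,"y":0,"z":0.7,"rx":0,"ry":0,"rz":0,"hand":10},{"x":0,"y":0,"z":0.7,"rx":0,"ry":0,"rz":0,"hand":10},{"x":0,"y":0,"z":0.6,"rx":0,"ry":0,"rz":0,"hand":10},{"x":0,"y":0,"z":0,"rx":0,"ry":0,"rz":0,"hand":10}]'
```

```text
clock: 19.55
eef_pos: [526.4, 253.0, 193.4]
tcp_rot: [3.141, -0.0, 1.777]
contact_force: [0.1, 0.0, -7.0]
opening: 0.292
grasp_force: 96.9
clock: 20.05
eef_pos: [526.2, 252.9, 190.9]
tcp_rot: [-3.141, 0.0, 1.777]
contact_force: [0.1, -0.1, -7.3]
opening: 0.29
grasp_force: 96.9
```

```bash
python3 -m creep '[{"x":0,"y":0,"z":0.7,"rx":0,"ry":0,"rz":0,"hand":10},{"x":0,"y":0,"z":0.7,"rx":0,"ry":0,"rz":0,"hand":10},{"x":0,"y":0,"z":0.6,"rx":0,"ry":0,"rz":0,"hand":10},{"x":0,"y":0,"z":0,"rx":0,"ry":0,"rz":0,"hand":10}]'
```

```text
clock: 20.55
eef_pos: [526.2, 252.9, 188.9]
tcp_rot: [-3.141, 0.0, 1.777]
contact_force: [0.4, 0.7, -8.8]
opening: 0.293
grasp_force: 96.9
```

```bash
python3 -m creep '[{"x":0,"y":0,"z":0.5,"rx":0,"ry":0,"rz":0,"hand":10},{"x":0,"y":0,"z":0.5,"rx":0,"ry":0,"rz":0,"hand":10},{"x":0,"y":0,"z":0,"rx":0,"ry":0,"rz":0,"hand":10}]'
```

```text
clock: 20.92
eef_pos: [526.2, 252.9, 188.0]
tcp_rot: [3.142, 0.0, 1.777]
contact_force: [-0.0, 0.0, -8.0]
opening: 0.297
grasp_force: 96.9
```

```bash
python3 -m creep '[{"x":0,"y":0,"z":0.5,"rx":0,"ry":0,"rz":0,"hand":10},{"x":0,"y":0,"z":0.5,"rx":0,"ry":0,"rz":0,"hand":10},{"x":0,"y":0,"z":0,"rx":0,"ry":0,"rz":0,"hand":10}]'
```

```text
clock: 21.3
eef_pos: [526.5, 253.1, 187.8]
tcp_rot: [3.141, -0.0, 1.777]
contact_force: [-2.3, -0.2, 5.2]
opening: 0.292
grasp_force: 98.3
```

```bash
python3 -m creep '[{"x":0,"y":0,"z":0.5,"rx":0,"ry":0,"rz":0,"hand":10},{"x":0,"y":0,"z":0.5,"rx":0,"ry":0,"rz":0,"hand":10},{"x":0,"y":0,"z":0,"rx":0,"ry":0,"rz":0,"hand":10}]'
```

```text
clock: 21.68
eef_pos: [526.7, 253.4, 187.7]
tcp_rot: [3.14, -0.001, 1.777]
contact_force: [-4.9, -0.5, 12.3]
opening: 0.293
grasp_force: 99.4
```

The plate has landed on the mat (TCP 187.7, as predicted). I'll relieve the push, then release and retreat straight up.

```bash
python3 -m creep '[{"x":0,"y":0,"z":-0.8,"rx":0,"ry":0,"rz":0,"hand":10},{"x":0,"y":0,"z":-0.7,"rx":0,"ry":0,"rz":0,"hand":10},{"x":0,"y":0,"z":0,"rx":0,"ry":0,"rz":0,"hand":10}]'
python3 -m creep '[{"x":0,"y":0,"z":0,"rx":0,"ry":0,"rz":0,"hand":28},{"x":0,"y":0,"z":0,"rx":0,"ry":0,"rz":0,"hand":40},{"x":0,"y":0,"z":0,"rx":0,"ry":0,"rz":0,"hand":60},{"x":0,"y":0,"z":0,"rx":0,"ry":0,"rz":0,"hand":60},{"x":0,"y":0,"z":0,"rx":0,"ry":0,"rz":0,"hand":60},{"x":0,"y":0,"z":-10,"rx":0,"ry":0,"rz":0,"hand":60},{"x":0,"y":0,"z":-25,"rx":0,"ry":0,"rz":0,"hand":60},{"x":0,"y":0,"z":-40,"rx":0,"ry":0,"rz":0,"hand":60},{"x":0,"y":0,"z":-40,"rx":0,"ry":0,"rz":0,"hand":60},{"x":0,"y":0,"z":-25,"rx":0,"ry":0,"rz":0,"hand":60},{"x":0,"y":0,"z":-10,"rx":0,"ry":0,"rz":0,"hand":60},{"x":0,"y":0,"z":0,"rx":0,"ry":0,"rz":0,"hand":60},{"x":0,"y":0,"z":0,"rx":0,"ry":0,"rz":0,"hand":60}]'
python3 - <<'E'
from h import *
np.set_printoptions(precision=2,suppress=True)
c=get_calibration("scene");im=grab_frame("scene");cv2.imwrite("pics/s8.png",im[...,::-1])
cv2.imwrite("pics/c8.png",cv2.resize(im[140:360,250:470,::-1],None,fx=2.5,fy=2.5))
print(sense()["contact_force"])
E
```

```text
clock: 22.05
eef_pos: [526.5, 253.0, 187.8]
tcp_rot: [3.141, -0.0, 1.777]
contact_force: [-2.0, 0.5, 5.3]
opening: 0.293
grasp_force: 98.0
clock: 23.68
eef_pos: [525.7, 252.6, 336.2]
tcp_rot: [-3.14, 0.0, 1.777]
contact_force: [0.1, 0.8, 0.8]
opening: 0.703
grasp_force: 0.0
[ 0.15 -0.11 -0.18]
```

View pics/c8.png

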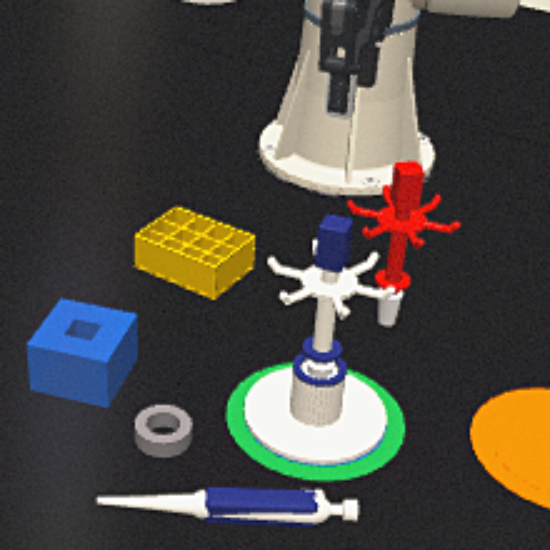

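The stand is upright and centred on the green mat: plate centre at crop (316,418), green ring even all round. The gripper is clear, so I'm handing in.

```bash
python3 -c "
from rig import *
print(sign_off())"
```

```text
the job is handed in; nothing more can be done
None
```

I assembled the stand (about 17 N measured on the taper), carried it by the mast, set it upright and centred on the green mat, released it and handed in; the sign-off gave no verdict.

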